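# Hold the gear-case cover open at the pointer

## Task

The sprung cover of the blue gear case must be held part-open so that the gears can be oiled. First take the drill chuck off the closed cover and stand it upright in the green tray, then lift the cover until it is in line with the red pointer arm beside it and keep holding it there: finish with the fingers still holding the cover, motionless, at that angle, as it shuts by itself when let go. Do not shift the pointer, and leave the oil can and spanner where they are.

Things in the scene. Friction and masses are not known exactly. Their poses are not given: they have to be found in the camera images.
- gear_case: blue open-topped gear case fixed to the bench, 230 x 200 mm (x, y), 100 mm high, on a 260 x 230 mm foot plate, with a grey motor on its far (+x) side. Origin: centre of its underside, on the bench; x points from the handle side to the hinge side, z up. It stands at a different place and yaw (up to 0.3 rad) each time
- lid (a joint): opening angle of the cream cover of the gear case, rad: 0 closed, grows as the handle side rises, stop at 1.25. Cover plate 232 x 204 mm, 8 mm thick, about 0.45 kg, its top 108 mm above the bench when closed; hinged along the far (+x) edge of the case about the case's y axis. A spring shuts it: 6 to 7 N at the handle starts it; at 0.8 rad 8 N square to the cover (16 N straight up) holds it
- lid_handle (a point): middle of the round steel bar (12 mm thick, 90 mm between its posts, parallel to the hinge) of the bow handle near the cover's free edge; bar centre 38 mm above the cover's top; from the hinge axis x -198, z +46 mm in the cover's axes. Axes turn with the cover: x from handle to hinge, y along the bar, z out of its top. The bar can turn between the fingers
- lid_hinge (a point): middle of the hinge axis of the cover, 100 mm above the bench; same axes as lid_handle
- pointer (a joint): angle of the red pointer arm, rad, measured like joint lid about the same hinge axis: this is the marked angle, between 0.4 and 0.85, different each time; a stiff friction joint keeps it where it is. The cover is in line with it when joint lid equals joint pointer
- pointer_tip (a point): centre of the 22 mm red ball at the free end of the red pointer arm (12 mm wide bar, 222 mm from hinge axis to ball), which stands up beside the cover at the +y side of the case, 122 mm from the case's middle line; x points along the arm from the ball to the hinge, y along the hinge axis. A thin aluminium arc, 18 mm farther out, runs beside it
- chuck: steel drill chuck standing upright on the closed cover, behind the handle: round body 44 mm in diameter, 48 mm high, with a tapering nose above, 76 mm high in all, 0.3 to 0.5 kg. Origin: centre of its underside; z up along its axis
- tray: green open tray on the bench, 160 x 130 mm (x, y), 25 mm high, walls and floor 4 mm thick, fixed. Origin: centre of its underside. It is on the left or on the right of the case
- vise: small blue drill-press vise fixed on the bench on the other side from the tray, about 150 x 90 mm, 67 mm high; bystander. Origin: centre of its underside
- oil_can: copper oil can with a bent brass spout, 60 mm diameter, about 138 mm high; bystander. Origin: centre of its underside
- spanner: steel spanner lying on the bench; bystander. Origin: centre of its underside
Not all that is in view belongs to the job. There is more than one size of the chuck; the one meant has the size given above. Of the things that look like the tray, take the one that is nearest to the robot's base at the start.

How it is judged (in metres and radians):
On the way, in this order (a step that is already met when the one before it is completed fails the run):
1. the chuck stands upright in the green tray, let go (x of chuck in the frame of tray between -0.075 and 0.075 m and y of chuck in the frame of tray between -0.06 and 0.06 m and z of chuck in the frame of tray below 0.012 m and angle between chuck's own z axis and vertical below 0.2 rad and linear speed of chuck below 0.03 m/s and contact force between the fingers and chuck below 0.2 N), for 0.3 s.
2. the cover is held by the fingers in line with the pointer (angle between the x axis of lid_handle and the x axis of pointer_tip, either way round below 0.07 rad and contact force between the fingers and lid above 1.5 N and velocity of joint lid between -0.06 and 0.06 rad/s), for 0.3 s.
At the end, for the whole second after the job is handed in: The cover is held still by the fingers (more than 1.5 N on it, slower than 0.06 rad/s) within 0.07 rad of the pointer's angle, and the chuck stands upright (within 0.2 rad), at rest and let go, on the floor of the green tray (all of step 1 and all of step 2); the arm keeps its last pose, push and grip.
It fails at once if the cover is lifted with the chuck still on it (value of joint lid above 0.12 rad and contact force between chuck and lid above 0.3 N).
It fails at once if the pointer arm is shifted (more than 10 mm at its tip) (distance of pointer_tip from where it was at the start of the episode above 0.01 m).
It fails at once if the oil can or spanner is moved more than 30 mm (distance of any of oil_can, spanner from where it was at the start of the episode above 0.03 m).
It also fails if it takes over 59 s, if anything falls off the work surface, if the arm or the gripper's body presses on something with over 40 N, if the wrist force passes 120 N, or if a joint passes its speed limit or range.

## Robot

A 6-joint arm with a two-finger parallel gripper is mounted at the origin on the work surface. World frame = base frame: x ahead of the robot, y to its left, z up, the work surface at z = 0. Lengths are in m, angles in degrees, forces in N, time in s.
With the tool pointing down it reaches from about 0.4 to 0.825 m from the base axis. Payload 7 kg.
Tool frame: the origin (TCP) lies on the mounting face of the last link; the fingertips stand 178 mm ahead of it and the grasp point (between the pads) lies 159 mm ahead of it; z points along the fingers, y is the direction in which the jaws open and shut (so a half turn about z gives the same grasp; the last joint's range is limited). The gripper opens to 88 mm and grips with 3 to 60 N. Pads are 19 mm wide; open, the fingers measure 130 mm over their backs; the gripper's body (78 mm by 193 mm) begins 47 mm behind the grasp point.
Start: joints at [-54.941, 20.546, 0.682, 0, -70.136, -16.507], TCP at [0.215, -0.64, 0.405] pointing down, gripper open.
Joint ranges: [-176.03, 176.03], [-82.01, 121.73], [-58.28, 71.71], [-173.87, 95.51], [-174.79, -0.11], [-173.66, 173.66]. Speed limits (degrees/s): [136.94, 136.94, 172.46, 180, 180, 180].

## Interface

Orientations are given as [roll, pitch, yaw] about the fixed x, y, z axes, in that order (R = Rz(yaw) Ry(pitch) Rx(roll)).
In Python, from plant import r gives the robot as it stands. The module is installed in compiled form; this text tells all that it offers.
- The arm moves only by the tool carry_out, never from a script. Its argument "plan" is a list of rows, each a list of 3 entries, a list of its own where there are three numbers: the shift along the tool's x, y, z in m, then the turn, a rotation vector about the tool's x, y, z in degrees, then the closure in counts, from 0 (fully open) to 255 (shut). In form: [[[x, y, z], [ax, ay, az], hand], ...]. A call has 1 to 12 rows; each row shifts and turns the commanded pose from where the row before left it, along the tool's axes as they then stand; what a row does not reach is not made up. A row lasts 1/12 s, in which the tool goes at most 41.7 mm and 7.16 degrees, less where a joint would pass 70% of its speed; a pose out of reach is approached as far as the arm can. A call is refused whole if a number of a shift passes 0.0417 or a number of a turn 7.16, either way. A call with a gripper value outside its range is refused whole. The fingers move at their own pace and stop on an object; "grip_force" is the grip in N (left out, the last holds). Time passes only in rows, so rows that do not move let the fingers close. It gives the time, the measured TCP pose, the force and the opening at its end, in the units of the state.
- r.get_state(): the state, without advancing time (a new reading comes with each control period).
- r.capture(name): name is "scene" or "side" or "wrist"; returns the picture (400x640x3 uint8, red, green, blue); there is no depth.
- r.get_calibration(name): a dict with "K" (3x3 intrinsics, pixels), "rvec" (rotation vector, rad) and "tvec" (3), from world to camera coordinates, as OpenCV has them. Camera axes: x right, y down, z forward; pixel columns grow to the right and rows downward; lengths in m; the calibration is good to about 2 mm. A picture is of the moment at which its call begins: read the wrist's pose just before it. get_calibration takes no time and is no camera call; for the wrist camera it gives the pose at the moment of the call.
- r.close_job(): hands the job in, once; it reports no verdict.
The state is a dict: "time_s": time; "joints": joint angles; "qd": joint speeds; "joint_torque": joint torques, N m; "tcp_pos": TCP position; "eef_rot": TCP orientation; "contact_force": force on the tool from outside, world axes, zero at the start; "moment": the same for the moment, N m; "gripper_width": finger opening in m.
Only numpy, scipy, OpenCV 4.12 (cv2) and the standard library are available. Lean on these libraries where they do the work, as an engineer would, in place of code of your own. Each camera call takes 0.05 s, during which the arm holds its last target. There are 200 camera calls.

## Working session

There is one attempt and no reset: what is moved stays moved. The work goes in short steps, Python scripts to look and compute and a tool call to move; the robot and the scene stay as the last step left them, time stands still between calls to the robot, and variables do not carry over. Pictures are saved under pics/ and viewed, about 8 in all and at most 12, crops included, and the job is handed in when it is done.

Besides the shell and the picture viewer there is one more tool, called after "Call:" as name(argument=value, ...), one argument or row to a line, values as JSON. carry_out: Moves the arm, as the interface text tells. Its arguments: {"type":"object","properties":{"plan":{"type":"array","items":{"type":"array"}},"grip_force":{"type":"number"}},"required":["plan"]}

```bash
mkdir -p pics; cat > h.py <<'E'
import numpy as np, cv2
from plant import r
def cal(n):
    c=r.get_calibration(n); return np.array(c["K"],float),cv2.Rodrigues(np.array(c["rvec"],float))[0],np.array(c["tvec"],float).ravel()
def ray(c,p):
    K,R,t=c; d=R.T@np.linalg.solve(K,[p[0],p[1],1.]); return -R.T@t,d/np.linalg.norm(d)
def onz(c,p,z):
    o,d=ray(c,p); return o+d*(z-o[2])/d[2]
def onplane(c,p,n,q):
    o,d=ray(c,p); return o+d*(n@(q-o))/(n@d)
def tri(L):
    A=np.zeros((3,3));b=np.zeros(3)
    for c,p in L:
        o,d=ray(c,p);M=np.eye(3)-np.outer(d,d);A+=M;b+=M@o
    X=np.linalg.solve(A,b); return X,[float(np.linalg.norm(np.cross(X-ray(c,p)[0],ray(c,p)[1]))) for c,p in L]
def proj(c,X):
    K,R,t=c; p=K@(R@np.asarray(X,float)+t); return p[:2]/p[2]
def snap(n,f):
    c=cal(n); im=cv2.cvtColor(np.asarray(r.capture(n)),cv2.COLOR_RGB2BGR); cv2.imwrite(f,im); return c,im
E
python3 - <<'E'
from h import *
s=r.get_state(); print(s)
for n in("scene","side","wrist"):
    c,im=snap(n,f"pics/{n}0.png"); print(n,c[0][0,0],-c[1].T@c[2],c[1][2])
E
```

```text
{'time_s': 0.0, 'joints': array([-5.49403685e+01,  2.05935049e+01,  6.33218326e-01, -2.00499687e-02,
       -7.01352009e+01, -1.65082815e+01]), 'qd': array([ 0.01271563, -0.01180034, -0.0381085 , -0.06750868,  0.02618689,
        0.14634657]), 'joint_torque': array([ 1.39874439e-03, -5.82722354e+01,  2.93060035e+01,  6.99756235e+00,
        7.08594176e-03, -2.12913192e-04]), 'tcp_pos': array([ 0.21471002, -0.63974187,  0.40369507]), 'eef_rot': array([ 1.79903093e+02, -9.06472453e-03, -1.61455471e+02]), 'contact_force': array([ 0.09522669,  0.39394144, -0.60500155]), 'moment': array([ 0.05778115, -0.00637128, -0.03508212]), 'gripper_width': 0.08745444766381738}
scene 376.9196604142841 [ 1.12754817 -0.55323126  0.84784217] [-0.472705    0.58262548 -0.66113352]
side 490.127622296395 [-0.1311065  -0.81158982  1.15824709] [ 0.45745116  0.58798004 -0.66709662]
wrist 345.73851054465615 [ 0.14106133 -0.66374985  0.38447738] [ 0.26995883  0.09284916 -0.95838471]
```

View pics/scene0.png

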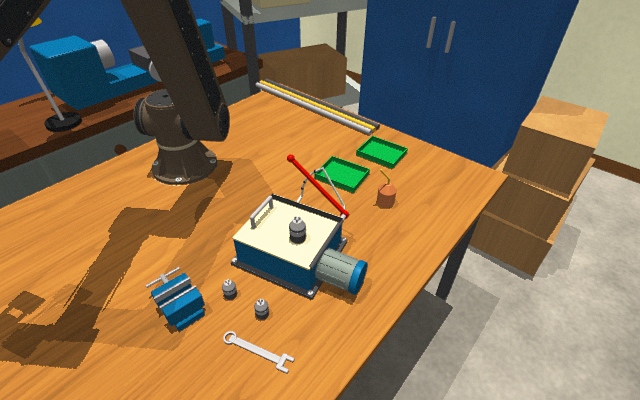

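View pics/side0.png

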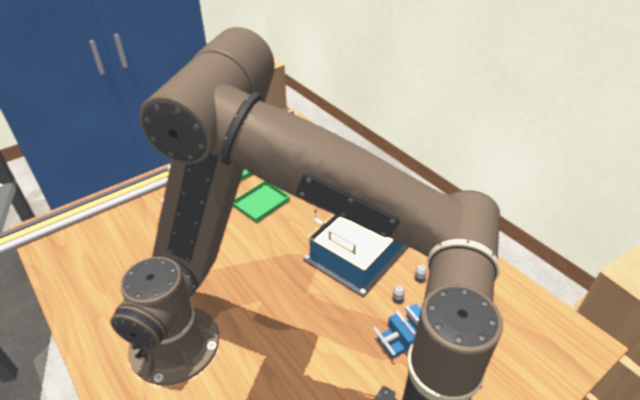

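Scene view: the chuck candidates are the one on the cover (297,229) and two smaller ones on the bench (229,289) and (262,308). I take the one on the cover. The trays are at (343,174) and (382,152), and the pointer ball is at (290,158). In the side view the arm hides the chuck, but the handle (342,242) and a tray (262,200) are visible. Next I'll check the choice in a close crop.

```bash
python3 - <<'E'
from h import *
im=cv2.imread("pics/scene0.png"); cr=cv2.resize(im[145:295,225:425],None,fx=4,fy=4,interpolation=cv2.INTER_CUBIC)
cv2.imwrite("pics/crop1.png",cr)
c=cal("scene"); cs=cal("side")
for n,p in dict(t1=(343,174),t2=(382,152)).items(): X=onz(c,p,.004); print(n,X,np.hypot(*X[:2]))
print('chuck',onz(c,(297,237),.108),'can',onz(c,(387,203),0), 'vise',onz(c,(178,300),.03))
hsv=cv2.cvtColor(im,cv2.COLOR_BGR2HSV)
m=cv2.inRange(hsv,(50,120,60),(75,255,255)); 
for k in cv2.findContours(m,cv2.RETR_EXTERNAL,cv2.CHAIN_APPROX_SIMPLE)[0]:
    if cv2.contourArea(k)>200:
        a=cv2.approxPolyDP(cv2.convexHull(k),3,True)[:,0]; print(a.tolist(),[np.round(onz(c,p,.025),3).tolist()[:2] for p in a])
m=cv2.inRange(hsv,(15,10,200),(40,90,255)); m[:180]=0
for k in cv2.findContours(m,cv2.RETR_EXTERNAL,cv2.CHAIN_APPROX_SIMPLE)[0]:
    if cv2.contourArea(k)>500:
        a=cv2.approxPolyDP(cv2.convexHull(k),3,True)[:,0]; print('cover',a.tolist(),[np.round(onz(c,p,.108),3).tolist()[:2] for p in a])
E
```

```text
t1 [0.4857399  0.34324831 0.004     ] 0.5947794982593079
t2 [0.51499191 0.55817495 0.004     ] 0.759457663220705
chuck [ 0.6406824  -0.06532507  0.108     ] can [ 6.93316002e-01  3.18260950e-01 -1.11022302e-16] vise [ 0.51011362 -0.3644338   0.03      ]
[[332, 156], [369, 169], [353, 192], [334, 185], [322, 166]] [[0.402, 0.382], [0.555, 0.407], [0.588, 0.264], [0.516, 0.251], [0.414, 0.308]]
[[357, 149], [372, 136], [407, 148], [393, 167], [360, 156]] [[0.445, 0.483], [0.435, 0.601], [0.589, 0.619], [0.615, 0.475], [0.482, 0.452]]
cover [[545, 399], [475, 396], [465, 362], [469, 353], [477, 350], [533, 383]] [[1.273, -0.064], [1.17, -0.144], [1.128, -0.095], [1.126, -0.072], [1.136, -0.055], [1.246, -0.049]]
cover [[569, 222], [605, 232], [614, 302], [573, 317], [556, 291]] [[1.182, 0.477], [1.269, 0.5], [1.331, 0.261], [1.269, 0.157], [1.22, 0.206]]
cover [[233, 236], [273, 200], [336, 222], [309, 268]] [[0.509, -0.174], [0.486, -0.003], [0.684, 0.047], [0.734, -0.122]]
```

View pics/crop1.png

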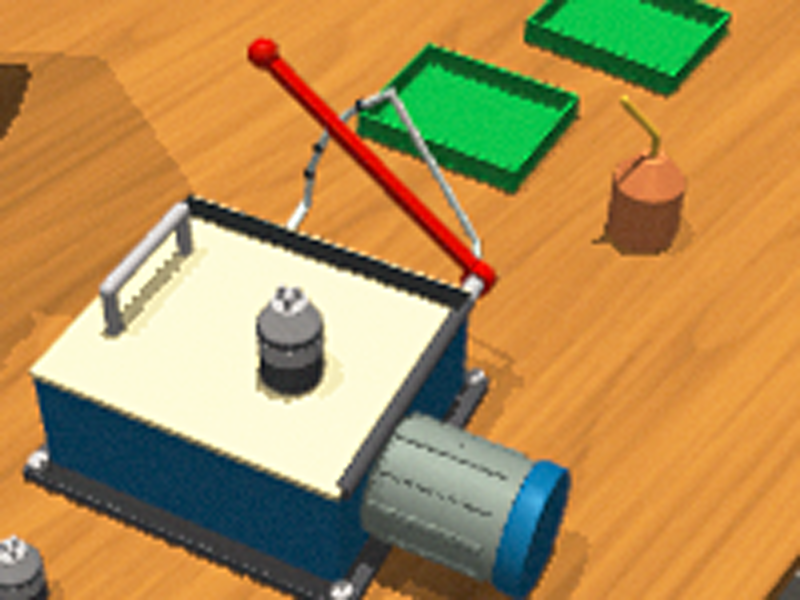

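Crop: the chuck meets the cover at full-image (298,239), ahead of the hinge and behind the handle. The near tray (0.59 m from the base, against 0.76 m) is the target. The pointer ball is at (290.5,158) and its hinge end at (345,214). The case yaw is about 13°. I'll move the wrist camera above the case.

Call:
carry_out(
  plan=[
    [[0,0,-0.008],[0,0,-7],0],
    [[0,0,-0.008],[0,0,-7],0],
    [[0,0,-0.008],[0,0,-7],0],
    [[0,0,-0.008],[0,0,-7],0],
    [[0,0,-0.008],[0,0,-7],0],
    [[0,0,-0.008],[0,0,-7],0],
    [[0,0,-0.008],[0,0,-7],0],
    [[0,0,-0.008],[0,0,-7],0],
    [[0,0,-0.008],[0,0,-7],0],
    [[0,0,-0.008],[0,0,-7],0],
    [[0,0,-0.008],[0,0,-7],0],
    [[0,0,-0.008],[0,0,-7],0],
  ],
)

```text
time_s: 1.15
tcp_pos: [0.2147, -0.6398, 0.5007]
eef_rot: [180.0, 0.0, -77.1]
contact_force: [0.8, 0.5, 0.4]
gripper_width: 0.0878
```

Call:
carry_out(
  plan=[
    [[-0.022,-0.025,0],[0,0,0],0],
    [[-0.022,-0.025,0],[0,0,0],0],
    [[-0.022,-0.025,0],[0,0,0],0],
    [[-0.022,-0.025,0],[0,0,0],0],
    [[-0.022,-0.025,0],[0,0,0],0],
    [[-0.022,-0.025,0],[0,0,0],0],
    [[-0.022,-0.025,0],[0,0,0],0],
    [[-0.022,-0.025,0],[0,0,0],0],
    [[-0.022,-0.025,0],[0,0,0],0],
    [[-0.022,-0.025,0],[0,0,0],0],
    [[-0.022,-0.025,0],[0,0,0],0],
    [[-0.022,-0.025,0],[0,0,0],0],
  ],
)

```text
time_s: 2.15
tcp_pos: [0.4508, -0.3155, 0.5006]
eef_rot: [-180.0, 0.0, -77.4]
contact_force: [1.2, -0.6, 0.4]
gripper_width: 0.0877
```

Call:
carry_out(
  plan=[
    [[-0.022,-0.025,0],[0,0,0],0],
    [[-0.022,-0.025,0],[0,0,0],0],
    [[-0.022,-0.025,0],[0,0,0],0],
    [[-0.022,-0.025,0],[0,0,0],0],
    [[-0.022,-0.025,0],[0,0,0],0],
    [[-0.022,-0.025,0],[0,0,0],0],
    [[0,0,0],[0,0,0],0],
    [[0,0,0],[0,0,0],0],
    [[0,0,0],[0,0,0],0],
  ],
)

```text
time_s: 2.9
tcp_pos: [0.5679, -0.1554, 0.5003]
eef_rot: [180.0, 0.0, -77.4]
contact_force: [0.0, -0.2, -0.2]
gripper_width: 0.0875
```

```bash
python3 - <<'E'
from h import *
import pickle
s=r.get_state(); print(s['time_s'],s['tcp_pos'],s['eef_rot'],s['joints'])
c,im=snap("wrist","pics/w1.png"); c2,im2=snap("scene","pics/s1.png")
pickle.dump((c,c2,cal("side")),open("c1.pkl","wb")); snap("side","pics/side1.png")
a=im; b=cv2.resize(im2[145:295,225:425],None,fx=2,fy=2)
cv2.imwrite("pics/w1v.png",a)
E
```

```text
2.9 [ 0.56791294 -0.15538099  0.50029906] [ 1.79950952e+02  9.08969621e-03 -7.74056944e+01] [ 3.70918529e+00  9.79465389e+00 -1.57412044e+00 -1.43284392e-03
 -7.86810890e+01  8.88540609e+00]
```

View pics/w1.png

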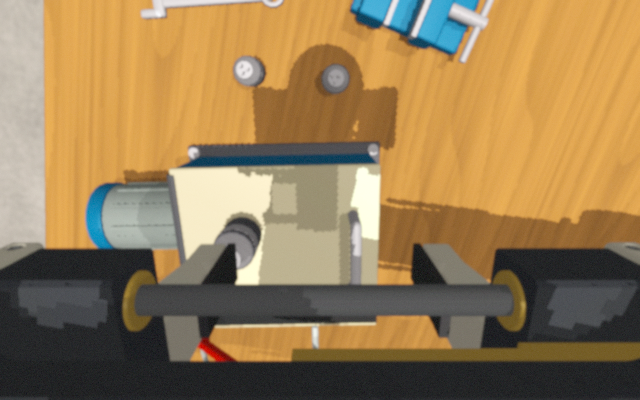

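Wrist view 1: the gripper hides the lower half of the picture. The chuck (240,240) and handle bar (356,250) are partly hidden, and the pointer shows only at the bottom (210,350). I'll slide toward +y so that everything comes into the free upper half.

Call:
carry_out(
  plan=[
    [[-0.035,0,0],[0,0,0],0],
    [[-0.035,0,0],[0,0,0],0],
    [[-0.035,0,0],[0,0,0],0],
    [[-0.035,0,0],[0,0,0],0],
    [[-0.035,0,0],[0,0,0],0],
    [[-0.035,0,0],[0,0,0],0],
    [[-0.035,0,0],[0,0,0],0],
    [[0,0,0],[0,0,0],0],
    [[0,0,0],[0,0,0],0],
  ],
)

```text
time_s: 3.8
tcp_pos: [0.5141, 0.0843, 0.5011]
eef_rot: [-180.0, 0.0, -77.3]
contact_force: [-0.3, 0.2, 0.6]
gripper_width: 0.0877
```

```bash
python3 - <<'E'
from h import *
import pickle
s=r.get_state(); print(s['time_s'],s['tcp_pos'],s['eef_rot'])
c,im=snap("wrist","pics/w2.png"); pickle.dump(c,open("c2.pkl","wb")); c2,im2=snap("scene","pics/s2.png"); cs,ims=snap("side","pics/side2.png")
cv2.imwrite("pics/w2v.png",cv2.resize(im[0:300],(800,375)))
E
```

```text
3.8 [0.51411508 0.08425733 0.50111392] [-1.79950776e+02  1.64930785e-02 -7.73269957e+01]
```

View pics/w2.png

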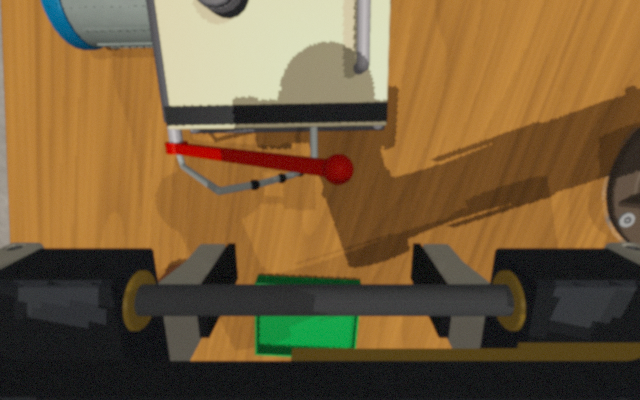

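Wrist view 2: the pointer ball is at (339,168), the pointer hinge end at (172,148), the handle's +y end at (361,64), and the tray is behind the fingers.

```bash
python3 - <<'E'
from h import *
import pickle
w1,sc,sd=pickle.load(open("c1.pkl","rb")); w2=pickle.load(open("c2.pkl","rb"))
def red(f):
    h=cv2.cvtColor(cv2.imread(f),cv2.COLOR_BGR2HSV)
    return cv2.inRange(h,(0,190,90),(4,255,255))|cv2.inRange(h,(175,190,90),(180,255,255))
def ball(f,x0,y0,w,k):
    m=red(f); m2=cv2.morphologyEx(m,cv2.MORPH_OPEN,cv2.getStructuringElement(cv2.MORPH_ELLIPSE,(k,k)))
    q=np.zeros_like(m2); q[y0-w:y0+w,x0-w:x0+w]=m2[y0-w:y0+w,x0-w:x0+w]
    ys,xs=np.nonzero(q); return ((xs.min()+xs.max())/2,(ys.min()+ys.max())/2),(np.ptp(xs),np.ptp(ys))
bs=ball("pics/scene0.png",290,158,7,5); bw=ball("pics/w2.png",339,168,22,17); print(bs,bw)
B,e=tri([(sc,bs[0]),(w2,bw[0])]); print('ball',B,e,'th',np.arcsin((B[2]-.1)/.222))
P,e=tri([(sc,(344.5,213.5)),(w2,(171,148))]); print('hinge end',P,e)
v=B-P; print('len',np.linalg.norm(v),'ang',np.arctan2(v[2],np.hypot(*v[:2])),'yaw',np.degrees(np.arctan2(-v[1],-v[0])))
for n,c,L,z in [('sc',sc,[(233.5,238.5),(309.5,268.5),(341,219.5),(272,196)],.108),('w1',w1,[(379,166),(170,169)],.108),('w2',w2,[(388,123),(388,102),(167,106),(166,124)],.108)]:
    for p in L: print(n,p,np.round(onz(c,p,z),3)[:2])
# handle end +y
H,e=tri([(sc,(271.3,197.5)),(w2,(361,64))]); print('handle +y end',H,e)
print('handle posts scene z.146',onz(sc,(271.3,197.5),.146),onz(sc,(252,216.5),.146))
print('w1 bar', onz(w1,(356,215),.146),onz(w1,(357,280),.146),'w2',onz(w2,(361,64),.146))
print('chuck base sc',onz(sc,(297.5,237.5),.108),'nose',onz(sc,(297,218.5),.184), 'w1 nose?',onz(w1,(235,250),.184))
m=cv2.inRange(cv2.cvtColor(cv2.imread("pics/w2.png"),cv2.COLOR_BGR2HSV),(50,120,40),(75,255,255)); ys,xs=np.nonzero(m); print('tray w2',xs.min(),xs.max(),ys.min(),ys.max())
for p in [(257,276),(360,281),(357,353),(256,355)]: print(np.round(onz(w2,p,.025),3))
E
```

```text
((np.float64(290.0), np.float64(158.0)), (np.int64(6), np.int64(6))) ((np.float64(338.5), np.float64(165.0)), (np.int64(23), np.int64(20)))
ball [0.51158915 0.05042231 0.24245493] [0.000488954318818215, 0.0004889543188184258] th 0.6966982810746898
hinge end [0.68024846 0.09338821 0.10580764] [0.0017534497456786868, 0.0017534497456788123]
len 0.22127926123121694 ang 0.6656025809768761 yaw 14.292081165131338
sc (233.5, 238.5) [ 0.517 -0.179]
sc (309.5, 268.5) [ 0.736 -0.122]
sc (341, 219.5) [0.689 0.064]
sc (272, 196) [0.471 0.008]
w1 (379, 166) [ 0.51  -0.176]
w1 (170, 169) [ 0.732 -0.123]
w2 (388, 123) [0.46  0.018]
w2 (388, 102) [ 0.465 -0.003]
w2 (167, 106) [0.689 0.052]
w2 (166, 124) [0.688 0.07 ]
handle +y end [ 0.50568723 -0.02699223  0.14525783] [0.0013419546432196338, 0.0013419546432198255]
handle posts scene z.146 [ 0.50747014 -0.02677231  0.146     ] [ 0.52422071 -0.11419804  0.146     ]
w1 bar [ 0.52726969 -0.12703763  0.146     ] [ 0.50810764 -0.05514065  0.146     ] w2 [ 0.50476007 -0.02783862  0.146     ]
chuck base sc [ 0.6429207  -0.06578104  0.108     ] nose [ 0.64758612 -0.06918326  0.184     ] w1 nose? [ 0.6357597  -0.08077591  0.184     ]
tray w2 255 358 276 355
[0.572 0.274 0.025]
[0.422 0.249 0.025]
[0.395 0.374 0.025]
[0.551 0.413 0.025]
```

Everything is consistent: ball about (0.511,0.050,0.24), pointer angle about 0.68, case yaw about 13.5°, bar height 0.145 and tray centre about (0.49,0.33). Next is one closer look at the chuck and handle.

Call:
carry_out(
  plan=[
    [[0.016,-0.019,0],[0,0,0],0],
    [[0.016,-0.019,0],[0,0,0],0],
    [[0.016,-0.019,0],[0,0,0],0],
    [[0.016,-0.019,0],[0,0,0],0],
    [[0.016,-0.019,0],[0,0,0],0],
    [[0,0,0],[0,0,0],0],
    [[0,0,0],[0,0,0],0],
  ],
)

```text
time_s: 4.53
tcp_pos: [0.6258, 0.0239, 0.4993]
eef_rot: [179.9, -0.0, -77.7]
contact_force: [-0.3, -0.5, 0.5]
gripper_width: 0.0874
```

```bash
python3 - <<'E'
from h import *
import pickle
s=r.get_state(); print(s['time_s'],s['tcp_pos'],s['eef_rot'])
c,im=snap("wrist","pics/w3.png"); pickle.dump(c,open("c3.pkl","wb"))
cv2.imwrite("pics/w3v.png",cv2.resize(im[0:250,150:550],None,fx=2,fy=2))
E
```

```text
4.5333 [0.62579687 0.02386981 0.49933696] [ 1.79876878e+02 -1.42758803e-02 -7.76736309e+01]
```

View pics/w3v.png

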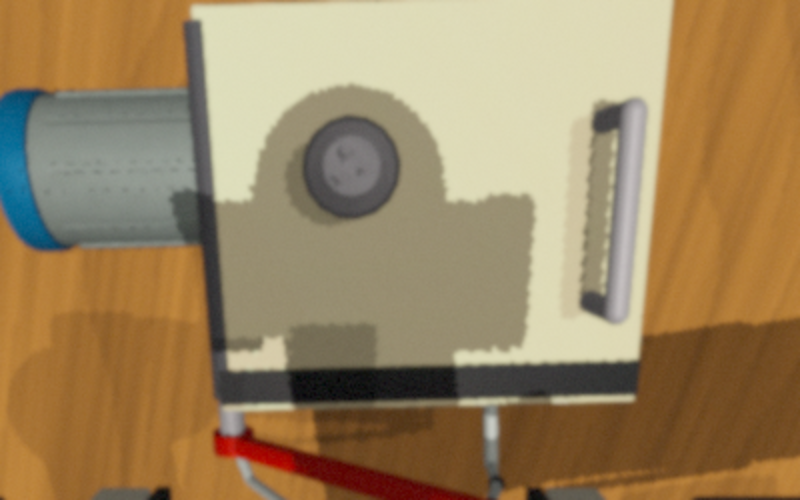

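Close view: the chuck is seen from nearly straight above, its ring centred at full-image (326,83). The bar runs from (469,52) to (458.5,157). Its nose and body diameter (about 48 px) fit the 44 mm body.

```bash
python3 - <<'E'
from h import *
import pickle
from scipy.spatial.transform import Rotation as Ro
w1,sc,sd=pickle.load(open("c1.pkl","rb")); w2=pickle.load(open("c2.pkl","rb")); w3=pickle.load(open("c3.pkl","rb"))
N,e=tri([(sc,(297,218)),(w3,(326,81.5))]); print('nose',N,e)
print('body at .156',onz(w3,(326,83.5),.156),'base sc',onz(sc,(297.5,237.5),.108))
d=onz(w3,(302,83),.15)-onz(w3,(350,83),.15); print('diam',np.linalg.norm(d))
h1,e1=tri([(sc,(271.5,197.5)),(w3,(458.5,156))]); h2,e2=tri([(sc,(252,216.5)),(w3,(469,53.5))]); print('bar',h1,e1,h2,e2,(h1+h2)/2,'bar dir',np.degrees(np.arctan2(*(h1-h2)[[1,0]]))-90)
for p in (458.5,156),(469,53.5): print(onz(w3,p,.146))
B,e=tri([(sc,(290.3,158)),(w2,(339,168))]); print('ball',B,e,np.arcsin((B[2]-.1)/.222))
print('cover corners w3',[np.round(onz(w3,p,.108)[:2],3) for p in [(245,2),(486,1),(468,192),(468,198)]])
s=r.get_state(); R=Ro.from_euler('xyz',s['eef_rot'],degrees=True).as_matrix()
print('to chuck, tool',R.T@(np.r_[.645,-.068,.136+.159]-s['tcp_pos']))
E
```

```text
nose [ 0.64288228 -0.06516777  0.17979759] [0.0005696572589290376, 0.0005696572589288688]
body at .156 [ 0.64213119 -0.06505516  0.156     ] base sc [ 0.6429207  -0.06578104  0.108     ]
diam 0.043325621937112466
bar [ 0.504187   -0.02642663  0.14491712] [0.0026242509057813274, 0.002624250905781255] [ 0.52490779 -0.11617769  0.14861636] [0.001400026448902212, 0.001400026448902098] [ 0.5145474  -0.07130216  0.14676674] bar dir 13.000077672327649
[ 0.50224531 -0.02786187  0.146     ]
[ 0.52267566 -0.11747576  0.146     ]
ball [0.51057364 0.05266467 0.24080364] [0.0004278409745920252, 0.0004278409745919083] 0.6870388657094292
cover corners w3 [array([ 0.734, -0.123]), array([ 0.509, -0.173]), array([0.463, 0.011]), array([0.461, 0.018])]
to chuck, tool [9.45461842e-02 7.05569198e-05 2.04866550e-01]
```

Chuck at (0.6425,-0.065), bar centre at (0.5135,-0.0715), pointer angle about 0.687. Going down on the chuck now.

Call:
carry_out(
  plan=[
    [[0.0226,0.001,0],[0,0,0],0],
    [[0.0226,0.001,0],[0,0,0],0],
    [[0.0226,0.001,0],[0,0,0],0],
    [[0.0226,0,0],[0,0,0],0],
    [[0,0,0.03],[0,0,0],0],
    [[0,0,0.03],[0,0,0],0],
    [[0,0,0.03],[0,0,0],0],
    [[0,0,0.03],[0,0,0],0],
    [[0,0,0.03],[0,0,0],0],
    [[0,0,0.03],[0,0,0],0],
    [[0,0,0.025],[0,0,0],0],
    [[0,0,0],[0,0,0],0],
  ],
  grip_force=25,
)

```text
time_s: 5.58
tcp_pos: [0.6389, -0.063, 0.2907]
eef_rot: [179.5, 0.1, -77.5]
contact_force: [-1.0, 0.5, -1.8]
gripper_width: 0.0872
```

Call:
carry_out(
  plan=[
    [[0,0,0],[0,0,0],255],
    [[0,0,0],[0,0,0],255],
    [[0,0,0],[0,0,0],255],
    [[0,0,0],[0,0,0],255],
    [[0,0,0],[0,0,0],255],
    [[0,0,0],[0,0,0],255],
    [[0,0,0],[0,0,0],255],
    [[0,0,0],[0,0,0],255],
  ],
)

```text
time_s: 6.25
tcp_pos: [0.6417, -0.0627, 0.2962]
eef_rot: [-179.9, -0.0, -77.4]
contact_force: [0.2, 0.6, 1.3]
gripper_width: 0.0433
```

Call:
carry_out(
  plan=[
    [[0,0,-0.02],[0,0,0],255],
    [[0,0,-0.03],[0,0,0],255],
    [[0,0,-0.03],[0,0,0],255],
    [[0,0,-0.03],[0,0,0],255],
    [[0,0,-0.03],[0,0,0],255],
    [[0,0,-0.03],[0,0,0],255],
    [[0,0,-0.03],[0,0,0],255],
    [[0,0,-0.03],[0,0,0],255],
    [[0,0,0],[0,0,0],255],
  ],
)

```text
time_s: 7.0
tcp_pos: [0.6417, -0.0632, 0.5321]
eef_rot: [-179.5, -0.1, -77.4]
contact_force: [1.5, 0.6, -1.6]
gripper_width: 0.0439
```

Call:
carry_out(
  plan=[
    [[-0.032,0.005,0],[0,0,0],255],
    [[-0.032,0.005,0],[0,0,0],255],
    [[-0.032,0.005,0],[0,0,0],255],
    [[-0.032,0.005,0],[0,0,0],255],
    [[-0.032,0.005,0],[0,0,0],255],
    [[-0.032,0.005,0],[0,0,0],255],
    [[-0.032,0.005,0],[0,0,0],255],
    [[-0.032,0.005,0],[0,0,0],255],
    [[-0.032,0.005,0],[0,0,0],255],
    [[-0.032,0.005,0],[0,0,0],255],
    [[-0.032,0.005,0],[0,0,0],255],
    [[-0.032,0.005,0],[0,0,0],255],
  ],
)

```text
time_s: 8.0
tcp_pos: [0.4983, 0.3003, 0.5243]
eef_rot: [179.9, -0.0, -77.5]
contact_force: [0.1, -0.1, -4.2]
gripper_width: 0.0434
```

Call:
carry_out(
  plan=[
    [[-0.032,0.003,0],[0,0,0],255],
    [[0,0,0],[0,0,0],255],
    [[0,0,0],[0,0,0],255],
  ],
)

```text
time_s: 8.25
tcp_pos: [0.4887, 0.3313, 0.5238]
eef_rot: [179.8, -0.1, -77.3]
contact_force: [-0.2, 0.1, -4.8]
gripper_width: 0.0432
```

```bash
python3 - <<'E'
from h import *
s=r.get_state(); print(s['time_s'],s['tcp_pos'],s['eef_rot'],s['gripper_width'])
c,im=snap("wrist","pics/w4.png"); c2,im2=snap("scene","pics/s4.png")
X=s['tcp_pos']-[0,0,.159]; print('grasp pt in scene',proj(c2,X),'tray wrist',proj(c,[.49,.33,.004]))
cv2.imwrite("pics/w4v.png",np.vstack([cv2.resize(im2[80:240,230:430],None,fx=2.5,fy=2.5)[:, :480],cv2.resize(im,(480,300))[80:]])[:600])
E
```

```text
8.25 [0.48872395 0.33127588 0.5237791 ] [ 1.79836113e+02 -6.93825120e-02 -7.72983286e+01] 0.04324211426827305
grasp pt in scene [347.18713211  81.17014513] tray wrist [321.78856762 154.00181669]
```

View pics/w4v.png

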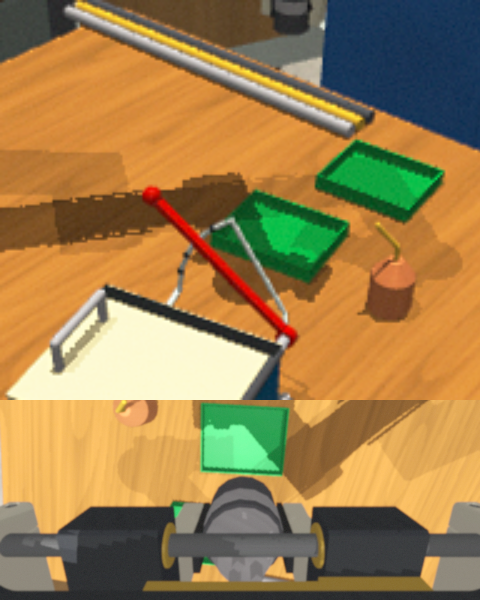

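The picture shows the near tray under the wrist at (326,158), matching the projection, and the chuck is held upright between the fingers. Lowering it.

Call:
carry_out(
  plan=[
    [[0,0,0.03],[0,0,0],255],
    [[0,0,0.03],[0,0,0],255],
    [[0,0,0.03],[0,0,0],255],
    [[0,0,0.03],[0,0,0],255],
    [[0,0,0.03],[0,0,0],255],
    [[0,0,0.03],[0,0,0],255],
    [[0,0,0.03],[0,0,0],255],
    [[0,0,0.03],[0,0,0],255],
    [[0,0,0.03],[0,0,0],255],
    [[0,0,0.03],[0,0,0],255],
    [[0,0,0.015],[0,0,0],255],
    [[0,0,0],[0,0,0],255],
  ],
)

```text
time_s: 9.35
tcp_pos: [0.489, 0.3271, 0.2067]
eef_rot: [179.7, -0.2, -77.6]
contact_force: [0.3, 0.2, -4.6]
gripper_width: 0.0435
```

Call:
carry_out(
  plan=[
    [[0,0,0.005],[0,0,0],255],
    [[0,0,0.003],[0,0,0],255],
    [[0,0,0],[0,0,0],255],
    [[0,0,0],[0,0,0],255],
  ],
)

```text
time_s: 9.68
tcp_pos: [0.49, 0.3298, 0.2039]
eef_rot: [-179.9, 0.1, -77.5]
contact_force: [-0.6, -0.2, -4.1]
gripper_width: 0.0432
```

Still hanging (about -4.5 N), roughly 12 mm to go.

Call:
carry_out(
  plan=[
    [[0,0,0.004],[0,0,0],255],
    [[0,0,0.003],[0,0,0],255],
    [[0,0,0.002],[0,0,0],255],
    [[0,0,0],[0,0,0],255],
    [[0,0,0],[0,0,0],255],
  ],
)

```text
time_s: 10.1
tcp_pos: [0.4896, 0.3296, 0.1936]
eef_rot: [180.0, -0.0, -77.4]
contact_force: [0.3, -0.3, -4.7]
gripper_width: 0.0436
```

Call:
carry_out(
  plan=[
    [[0,0,0.002],[0,0,0],255],
    [[0,0,0],[0,0,0],255],
    [[0,0,0],[0,0,0],255],
  ],
)

```text
time_s: 10.35
tcp_pos: [0.4897, 0.3298, 0.1923]
eef_rot: [-180.0, 0.0, -77.4]
contact_force: [-1.3, -1.4, 3.6]
gripper_width: 0.0437
```

It's on the tray floor (force now positive). Releasing with a partial opening, then lifting.

Call:
carry_out(
  plan=[
    [[0,0,0],[0,0,0],70],
    [[0,0,0],[0,0,0],70],
    [[0,0,0],[0,0,0],70],
    [[0,0,0],[0,0,0],70],
    [[0,0,0],[0,0,0],70],
  ],
)

```text
time_s: 10.77
tcp_pos: [0.4897, 0.3296, 0.1916]
eef_rot: [-180.0, 0.0, -77.4]
contact_force: [-0.0, -0.9, 0.5]
gripper_width: 0.0632
```

Call:
carry_out(
  plan=[
    [[0,0,-0.015],[0,0,0],70],
    [[0,0,-0.03],[0,0,0],70],
    [[0,0,-0.035],[0,0,0],70],
    [[0,0,-0.035],[0,0,0],70],
    [[0,0,-0.035],[0,0,0],70],
    [[0,0,-0.035],[0,0,0],30],
    [[0,0,-0.035],[0,0,0],0],
    [[0,0,-0.035],[0,0,0],0],
    [[0,0,-0.035],[0,0,0],0],
    [[0,0,-0.035],[0,0,0],0],
    [[0,0,0],[0,0,0],0],
  ],
)

```text
time_s: 11.68
tcp_pos: [0.4903, 0.3295, 0.5249]
eef_rot: [-179.4, 0.3, -77.4]
contact_force: [0.8, 0.5, 1.7]
gripper_width: 0.0871
```

```bash
python3 - <<'E'
from h import *
s=r.get_state(); print(s['time_s'],s['tcp_pos'],s['eef_rot'],s['gripper_width'])
c2,im2=snap("scene","pics/s5.png"); print('expected base px',proj(c2,[.49,.33,.004]))
cv2.imwrite("pics/s5v.png",cv2.resize(im2[140:240,230:410],None,fx=3,fy=3,interpolation=cv2.INTER_CUBIC))
E
```

```text
11.6833 [0.49029196 0.32948697 0.5248581 ] [-179.40146994    0.28622201  -77.42187561] 0.08707552611402795
expected base px [341.69956829 176.14319714]
```

View pics/s5v.png

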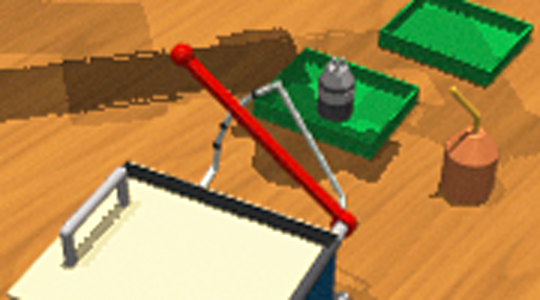

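The chuck stands upright in the near tray, around (340,172) in the full image; pointer, oil can and case are unchanged. Now over to the handle.

Call:
carry_out(
  plan=[
    [[0.033,0.0054,0],[0,0,0],0],
    [[0.033,0.0054,0],[0,0,0],0],
    [[0.033,0.0054,0],[0,0,0],0],
    [[0.033,0.0054,0],[0,0,0],0],
    [[0.033,0.0054,0],[0,0,0],0],
    [[0.033,0.0054,0],[0,0,0],0],
    [[0.033,0.0054,0],[0,0,0],0],
    [[0.033,0.0054,0],[0,0,0],0],
    [[0.033,0.0054,0],[0,0,0],0],
    [[0.033,0.0054,0],[0,0,0],0],
    [[0.033,0.0054,0],[0,0,0],0],
    [[0.033,0.0054,0],[0,0,0],0],
  ],
)

```text
time_s: 12.73
tcp_pos: [0.512, -0.0726, 0.5159]
eef_rot: [180.0, 0.0, -77.4]
contact_force: [0.6, 0.5, 0.8]
gripper_width: 0.0876
```

Call:
carry_out(
  plan=[
    [[0,0,0],[0,0,-0.5],0],
    [[0,0,0.03],[0,0,0],0],
    [[0,0,0.03],[0,0,0],0],
    [[0,0,0.03],[0,0,0],0],
    [[0,0,0.03],[0,0,0],0],
    [[0,0,0],[0,0,0],0],
    [[0,0,0],[0,0,0],0],
  ],
)

```text
time_s: 13.32
tcp_pos: [0.5121, -0.071, 0.3955]
eef_rot: [179.8, -0.0, -76.9]
contact_force: [0.6, 0.0, 1.2]
gripper_width: 0.0875
```

```bash
python3 - <<'E'
from h import *
from scipy.spatial.transform import Rotation as Ro
s=r.get_state(); R=Ro.from_euler('xyz',s['eef_rot'],degrees=True).as_matrix()
print(s['time_s'],s['tcp_pos'],s['eef_rot'],'to go',R.T@(np.r_[.5135,-.0715,.309]-s['tcp_pos']))
c,im=snap("wrist","pics/w6.png"); print('bar ends px',proj(c,[.503,-.027,.146]),proj(c,[.5237,-.1168,.146]))
cv2.imwrite("pics/w6v.png",im)
E
```

```text
13.3167 [ 0.51210623 -0.07102489  0.39554879] [ 1.79773127e+02 -1.30577245e-02 -7.69390029e+01] to go [ 0.00075807 -0.00159304  0.08654334]
bar ends px [320.80328451 271.41910866] [320.56331647 146.07494504]
```

View pics/w6v.png

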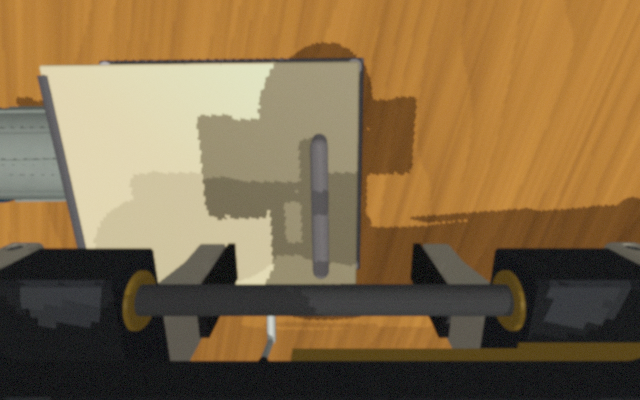

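The bar at (320,137–275) lies exactly along the projection and midway between the fingers. Going down and closing gently.

Call:
carry_out(
  plan=[
    [[0,-0.001,0.02],[0,0,0],0],
    [[0,0,0.025],[0,0,0],0],
    [[0,0,0.025],[0,0,0],0],
    [[0,0,0.016],[0,0,0],0],
    [[0,0,0],[0,0,0],0],
    [[0,0,0],[0,0,0],0],
  ],
  grip_force=12,
)

```text
time_s: 13.87
tcp_pos: [0.5142, -0.0706, 0.3122]
eef_rot: [-179.9, -0.0, -76.9]
contact_force: [-0.3, 0.6, 1.2]
gripper_width: 0.0875
```

Call:
carry_out(
  plan=[
    [[0,0,0],[0,0,0],255],
    [[0,0,0],[0,0,0],255],
    [[0,0,0],[0,0,0],255],
    [[0,0,0],[0,0,0],255],
    [[0,0,0],[0,0,0],255],
    [[0,0,0],[0,0,0],255],
    [[0,0,0],[0,0,0],255],
    [[0,0,0],[0,0,0],255],
    [[0,0,0],[0,0,0],255],
    [[0,0,0],[0,0,0],255],
  ],
)

```text
time_s: 14.7
tcp_pos: [0.5134, -0.0708, 0.3106]
eef_rot: [180.0, 0.0, -76.9]
contact_force: [0.1, 1.3, 0.1]
gripper_width: 0.0263
```

Call:
carry_out(
  plan=[
    [[0,0,0],[0,0,0],255],
    [[0,0,0],[0,0,0],255],
    [[0,0,0],[0,0,0],255],
    [[0,0,0],[0,0,0],255],
    [[0,0,0],[0,0,0],255],
  ],
)

```text
time_s: 15.12
tcp_pos: [0.5139, -0.0707, 0.3108]
eef_rot: [-179.9, -0.0, -76.9]
contact_force: [4.7, 0.8, -2.5]
gripper_width: 0.0114
```

Call:
carry_out(
  plan=[
    [[0,0,0],[0,0,0],255],
    [[0,0,0],[0,0,0],255],
    [[0,0,0],[0,0,0],255],
  ],
  grip_force=45,
)

```text
time_s: 15.37
tcp_pos: [0.5139, -0.0707, 0.3108]
eef_rot: [-179.9, -0.0, -76.9]
contact_force: [5.1, -0.3, -3.9]
gripper_width: 0.0106
```

```bash
python3 - <<'E'
from h import *
s=r.get_state(); print(s['time_s'],s['tcp_pos'],s['eef_rot'],s['contact_force'],s['gripper_width'])
# arc rows: radius .2033, start angle 13.08deg; increments of lid angle -> toward-hinge & up shifts
a0=np.arctan2(.046,.198); rr=np.hypot(.198,.046); th=np.linspace(0,.687,19)
p=rr*np.c_[-np.cos(a0+th),np.sin(a0+th)]; d=np.diff(p,axis=0); print(np.round(d*1000,1).tolist(),p[-1]-p[0])
E
```

```text
15.3667 [ 0.51385643 -0.07066266  0.3107578 ] [-1.79934424e+02 -5.94456122e-03 -7.69375090e+01] [ 5.14228713 -0.32626057 -3.93306329] 0.010612890918889293
[[1.9, 7.5], [2.2, 7.4], [2.5, 7.4], [2.7, 7.3], [3.0, 7.1], [3.3, 7.0], [3.6, 6.9], [3.8, 6.8], [4.1, 6.6], [4.3, 6.4], [4.6, 6.3], [4.8, 6.1], [5.0, 5.9], [5.3, 5.7], [5.5, 5.5], [5.7, 5.3], [5.9, 5.1], [6.1, 4.8]] [0.07409002 0.11514067]
```

Bar gripped. The tool y axis points away from the hinge, so I lift along the arc with -y and -z shifts.

Call:
carry_out(
  plan=[
    [[0,-0.0019,-0.0075],[0,0,0],255],
    [[0,-0.0022,-0.0074],[0,0,0],255],
    [[0,-0.0025,-0.0074],[0,0,0],255],
    [[0,-0.0027,-0.0073],[0,0,0],255],
    [[0,-0.003,-0.0071],[0,0,0],255],
    [[0,-0.0033,-0.007],[0,0,0],255],
    [[0,0,0],[0,0,0],255],
  ],
)

```text
time_s: 15.95
tcp_pos: [0.5287, -0.0671, 0.354]
eef_rot: [179.9, 0.0, -77.0]
contact_force: [5.4, -1.3, -12.1]
gripper_width: 0.0104
```

Call:
carry_out(
  plan=[
    [[0,-0.0036,-0.0069],[0,0,0],255],
    [[0,-0.0038,-0.0068],[0,0,0],255],
    [[0,-0.0041,-0.0066],[0,0,0],255],
    [[0,-0.0043,-0.0064],[0,0,0],255],
    [[0,-0.0046,-0.0063],[0,0,0],255],
    [[0,-0.0048,-0.0061],[0,0,0],255],
    [[0,0,0],[0,0,0],255],
  ],
)

```text
time_s: 16.53
tcp_pos: [0.5527, -0.0614, 0.394]
eef_rot: [179.8, 0.0, -77.0]
contact_force: [-6.0, 0.7, -6.5]
gripper_width: 0.0107
```

Call:
carry_out(
  plan=[
    [[0,-0.005,-0.0059],[0,0,0],255],
    [[0,-0.0053,-0.0057],[0,0,0],255],
    [[0,-0.0055,-0.0055],[0,0,0],255],
    [[0,-0.0057,-0.0053],[0,0,0],255],
    [[0,-0.0059,-0.0051],[0,0,0],255],
    [[0,-0.0061,-0.0048],[0,0,0],255],
    [[0,0,0],[0,0,0],255],
    [[0,0,0],[0,0,0],255],
  ],
)

```text
time_s: 17.2
tcp_pos: [0.5836, -0.054, 0.4265]
eef_rot: [179.6, 0.1, -77.0]
contact_force: [-15.5, 2.7, 2.8]
gripper_width: 0.0106
```

```bash
python3 - <<'E'
from h import *
s=r.get_state(); print(s['time_s'],s['tcp_pos'],s['eef_rot'],s['contact_force'],s['qd'].round(2))
X=s['tcp_pos']-[.51386,-.07066,.31076]; print('moved',np.hypot(*X[:2]),X[2])
rr=np.hypot(.198,.046);a0=np.arctan2(.046,.198)
print('lid est from z',np.arcsin((.046+X[2])/rr)-a0,'from x',np.arccos((.198-np.hypot(*X[:2]))/rr)-a0)
c2,im2=snap("scene","pics/s7.png"); snap("side","pics/side7.png")
u=np.r_[np.cos(.23),np.sin(.23)]
for t in (.6,.687,.77):
    out=[]
    for y in(-.102,.102):
        for x,z in((-.232,.008),):
            w=np.r_[.7062,-.0263]+y*np.r_[-u[1],u[0]]+u*(x*np.cos(t)+z*np.sin(t)); out.append(proj(c2,[*w,.1+(-x*np.sin(t)+z*np.cos(t))]).round(1).tolist())
    print(t,'free-edge corners px',out)
cv2.imwrite("pics/s7v.png",cv2.resize(im2[120:300,210:410],None,fx=3.3,fy=3.3,interpolation=cv2.INTER_CUBIC))
E
```

```text
17.2 [ 0.58355291 -0.0540384   0.42646857] [ 1.79642111e+02  6.91046784e-02 -7.69511481e+01] [-15.51676199   2.68859929   2.78860929] [-0.05 -0.19 -0.5  -0.13  0.47  0.06]
moved 0.0716476075154835 0.11570857043477445
lid est from z 0.6915968894694448 from x 0.6717530075846936
0.6 free-edge corners px [[237.3, 205.2], [282.1, 161.2]]
0.687 free-edge corners px [[240.8, 202.0], [285.7, 157.7]]
0.77 free-edge corners px [[244.7, 199.3], [289.7, 154.8]]
```

View pics/s7v.png

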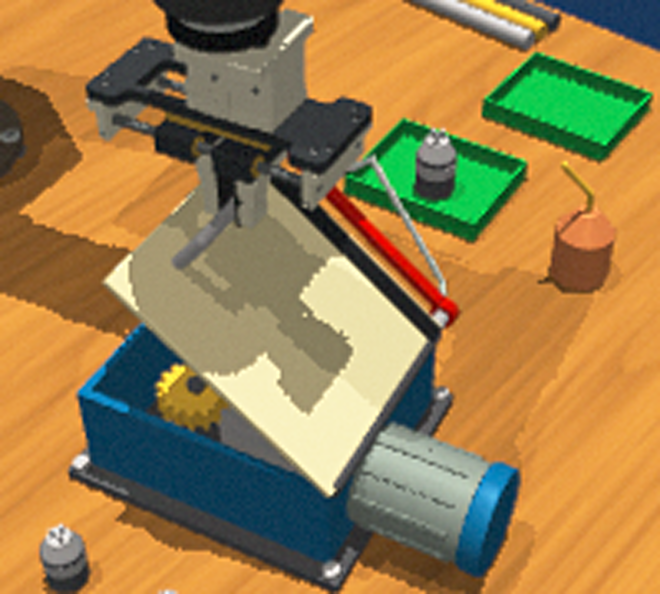

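The lid is up at about the pointer's slope, with the chuck still upright in the tray. The lid's free -y corner is at (242,205) and its hinge corner at (310.6,270). I'll cross-check the angle by casting rays onto the case's side planes, using the closed lid as a zero check.

Call:
carry_out(
  plan=[
    [[0,0,0],[0,0,0],255],
    [[0,0,0],[0,0,0],255],
    [[0,0,0],[0,0,0],255],
    [[0,0,0],[0,0,0],255],
  ],
)

```text
time_s: 17.63
tcp_pos: [0.5833, -0.0541, 0.4263]
eef_rot: [179.6, 0.1, -77.0]
contact_force: [-14.6, 4.0, 3.2]
gripper_width: 0.0105
```

```bash
python3 - <<'E'
from h import *
s=r.get_state(); print(s['time_s'],s['tcp_pos'],s['contact_force'],s['qd'].round(2),s['gripper_width'])
c=cal("scene"); snap("scene","pics/s8.png")
for yaw in (.226,.238):
    u=np.r_[np.cos(yaw),np.sin(yaw),0]; n=np.r_[-u[1],u[0],0]; H=np.r_[.7062,-.0263,.1]
    def ang(p,q,y):
        a,b=onplane(c,p,n,H+y*n),onplane(c,q,n,H+y*n); d=b-a; return np.arctan2(-d[2],d@u),np.linalg.norm(d)
    print('closed',ang((233.5,238.5),(309.5,268.5),-.102),'lid',ang((241.8,204.8),(310.3,269.7),-.102),'pointer',ang((290.3,158),(344.5,213.5),.122))
def edge(f,x0,x1):   # -y edge of cover, fitted: last cream pixel in each column
    h=cv2.cvtColor(cv2.imread(f),cv2.COLOR_BGR2HSV); m=cv2.inRange(h,(15,10,110),(40,110,255)); P=[]
    for x in range(x0,x1):
        y=np.nonzero(m[150:290,x])[0]
        if len(y): P.append((x,150+y.max()))
    vx,vy,a,b=cv2.fitLine(np.float32(P),cv2.DIST_HUBER,0,.01,.01).ravel(); g=lambda x:(x,b+vy/vx*(x-a))
    return g(x0),g(x1)
for f,a,b in(("pics/scene0.png",238,306),("pics/s8.png",246,306)):
    p,q=edge(f,a,b); print(f,p,q,ang(p,q,-.102))
E
```

```text
17.6333 [ 0.58332014 -0.05409852  0.42629766] [-14.61502754   3.99590359   3.24013454] [ 0.05  0.1   0.08  0.02 -0.07  0.04] 0.010487485976552555
closed (np.float64(-0.03815124247541276), np.float64(0.23068768389729571)) lid (np.float64(0.6408241804252226), np.float64(0.22877053991373425)) pointer (np.float64(0.663834338911423), np.float64(0.22005133995878418))
closed (np.float64(-0.020940178942043083), np.float64(0.2278458170902203)) lid (np.float64(0.6551259171842136), np.float64(0.22880445074785075)) pointer (np.float64(0.673637823611289), np.float64(0.22009623003300688))
pics/scene0.png (238, np.float32(240.32613)) (306, np.float32(268.1716)) (np.float64(-0.0015789145333107192), np.float64(0.20349807192134123))
pics/s8.png (246, np.float32(210.3805)) (306, np.float32(267.45367)) (np.float64(0.6594797141499121), np.float64(0.20191781687911778))
```

All estimates agree: lid 0.66–0.69, pointer 0.66–0.69, a difference of at most about 0.03. Motion has stopped. Holding a little longer, then handing in.

Call:
carry_out(
  plan=[
    [[0,0,0],[0,0,0],255],
    [[0,0,0],[0,0,0],255],
    [[0,0,0],[0,0,0],255],
    [[0,0,0],[0,0,0],255],
    [[0,0,0],[0,0,0],255],
    [[0,0,0],[0,0,0],255],
  ],
)

```text
time_s: 18.18
tcp_pos: [0.5833, -0.0541, 0.4263]
eef_rot: [179.6, 0.1, -77.0]
contact_force: [-14.9, 4.1, 3.1]
gripper_width: 0.0101
```

```bash
python3 - <<'E'
from h import *
s=r.get_state(); print(s['time_s'],s['tcp_pos'],s['contact_force'],s['gripper_width'])
print(r.close_job())
E
```

```text
18.1833 [ 0.5833271  -0.05408157  0.42627949] [-14.91183143   4.12360993   3.08853852] 0.010132548230647907
the job is handed in; nothing more can be done
None
```

The job is handed in, at 18.2 s of the 59 s allowed; the robot gives no verdict, so success is by my own checks only. I took the chuck off the closed cover and stood it in the green tray nearest the base. I then gripped the handle bar at 45 N and lifted the cover along its arc, and the fingers are still holding it there.

**Last checks**
- **Cover angle:** the cover measured 0.66–0.69 rad and the pointer 0.66–0.69 rad, from hand travel, triangulation and side-plane rays. That puts them within about 0.03 rad of each other, against the 0.07 rad allowed.
- **Stillness:** the hand position did not change over the last 0.55 s, and the fingers are still closed on the bar.
- **Chuck:** the picture after the lift shows it upright in the tray. I did not look again just before handing in.
- **Pointer, oil can and spanner:** the pointer and oil can looked unmoved in that picture. I did not check the spanner afterwards, but the arm's path stayed clear of it.

**Disagreements**
- The two hand-travel estimates of the cover's angle differ by 0.02 rad.
- The hand-picked corners of the closed cover read -0.02 to -0.04 rad instead of 0. The fitted edge read about 0.
- The wrist feels about 15 N, mostly sideways, which suggests the hand's path was a few millimetres off the true arc.

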